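# Peel the sticky top tray off a nested stack drawn out of a wire cage

### The job

Draw the slide fully out from under the wire cage by its black grip, taking the stack of trays along. Then lift the blue top tray by the yellow lug at its corner so that it peels off the tightly sticking stack: tip that corner up while the corner diagonally across still rests on the stack, then lift it clear, leaving the grey trays below seated on the slide. Finish while still holding the blue tray in the gripper, steady and roughly level, right side up, well up in the air (some 20 cm above the bench) with its middle over the yellow-edged hand-over square; leave the castings and the red can alone.

Things in the scene. Friction and masses are not known exactly. Their poses are not given: they have to be found in the camera images.
- slide (a joint): Travel of the aluminium slide along its bed: 0 = fully in under the cage (the start), 0.21 m = fully out at its stop. It stays where it is left; about 2 N of friction plus 6 N per m/s. It moves along the cage's -y.
- slide_grip (a point): Middle of the top edge of the slide's upright black grip, 74 mm above the bench (its upper 45 mm are free to grip). The grip is a tongue 14 mm thick along the cage's x and 36 mm long along the cage's y, standing outside the cage; pinch it from above across its 14 mm. Axes = cage axes.
- slide_seat (a point): Centre of the slide's top face, on which the stack stands; 24 mm above the bench. Axes = cage axes. Four thin corner angles 34 mm high keep the stack in place.
- cage: Fixed orange wire cage with a grey slide bed, on the bench; origin on the bench under the middle of the cage. Cage 236 mm (its x) by 232 mm (its y), its open wire roof from 150 to 163 mm high; open towards its -y. The bed, 190 mm wide, runs on along -y to 320 mm from the origin. The slide comes out along the cage's -y.
- lower_trays: The rest of the stack: dark grey nested trays on a steel base, held together, 150 x 200 mm (x, y) and 56 mm high with their four corner pads, about 1.6 kg, loose on the slide. Origin at the centre of the underside, axes as the cage's.
- top_tray: Blue formed tray, 150 x 200 mm (x, y), about 0.18 kg. Origin: centre, at the underside of its 4 mm rim (80 mm above the bench at first); its well goes 12 mm lower. z up, x, y as the cage's. Four black sprung round noses on the stack snap over its long rims, 45 mm either side of the middle; each holds 2 to 3 N and lets go 6 mm up: easy one by one, corner first; level, all grip at once.
- lug (a point): Middle of the top of the yellow lug at the top tray's (-x, -y) corner: (-61, -86, 36) mm in its frame. An upright block 32 mm high over the rim, turned 45 degrees: 14 mm thick along the tray's (1, 1) direction (towards its middle), 22 mm wide along (1, -1). Pinched across the 14 mm (one finger inside, one outside), a 40 N grip keeps the tray level.
- corner_lug (a point): Underside of the top tray's rim at the lug's corner, at (-70.5, -95.5, 0) mm in the tray's frame.
- corner_far (a point): Underside of the top tray's rim at the corner diagonally across from the lug, at (70.5, 95.5, 0) mm in the tray's frame.
- square: Fixed hand-over square, grey with a yellow edge, 110 x 110 mm, 3 mm thick, flat on the bench; origin at its centre on the bench.
- casting_a: Loose aluminium casting, about 110 x 70 x 70 mm; origin at the centre of its underside. Leave alone.
- casting_b: Loose aluminium casting, about 100 x 70 x 70 mm; origin at the centre of its underside. Leave alone.
- grease_can: Loose red can, 60 mm across, 110 mm high; origin at the centre of its underside. Leave alone.

How it is judged:
On the way, in this order (a step that is already met when the one before it is completed fails the run):
1. the slide is fully out (within 10 mm of its stop), the top tray still seated on the stack (value of joint slide above 0.2 m and z of corner_lug in the frame of lower_trays below 0.06 m), for 0.2 s.
2. the lug's corner of the top tray is lifted more than 12 mm while the opposite corner is still down (less than 5 mm up) (z of corner_lug in the frame of lower_trays above 0.068 m and z of corner_far in the frame of lower_trays below 0.061 m), for 0.05 s.
3. the top tray is off the stack: both these corners more than 40 mm up (z of each of corner_lug, corner_far in the frame of lower_trays above 0.096 m), for 0.1 s.
At the end, for the whole second after the job is handed in: Gripper on the blue tray (over 1 N); its middle 0.14 to 0.33 m up, corners over 0.09 m, within 0.45 rad of level, within 60 mm of over the square's centre, under 0.04 m/s; slide within 20 mm of its stop; lower trays seated on it (under 6 mm up, under 0.05 rad) (contact force between the fingers and top_tray above 1 N and height (world z) of top_tray between 0.14 and 0.33 m and height (world z) of each of corner_lug, corner_far above 0.09 m and angle between top_tray's own z axis and vertical below 0.45 rad and horizontal distance between top_tray and square below 0.06 m and linear speed of top_tray below 0.04 m/s and value of joint slide above 0.19 m and z of lower_trays in the frame of slide_seat below 0.006 m and angle between lower_trays's own z axis and vertical below 0.05 rad); the arm keeps its last pose, push and grip.
It fails at once if the lower trays are lifted or tipped with the top tray (more than 12 mm up, or 0.08 rad) (z of lower_trays in the frame of slide_seat above 0.012 m or angle between lower_trays's own z axis and vertical above 0.08 rad).
It fails at once if a casting or the can is shifted more than 25 mm (distance of any of casting_a, casting_b, grease_can from where it was at the start of the episode above 0.025 m).
It also fails if it takes over 67 s, if anything falls off the work surface, if the arm or the gripper's body presses on something with over 40 N, if the wrist force passes 120 N, or if a joint passes its speed limit or range.

### The arm

A 6-joint arm with a two-finger parallel gripper is mounted at the origin on the work surface. World frame = base frame: x ahead of the robot, y to its left, z up, the work surface at z = 0. Lengths are in m, angles in rad, forces in N, time in s.
With the tool pointing down it reaches from about 0.4 to 0.925 m from the base axis. Payload 3.4 kg.
Tool frame: the origin (TCP) lies on the centre line of the jaws, within the pads' length; the fingertips stand 19 mm ahead of it and the grasp point (between the pads) is the TCP (tip_reach is the distance from the TCP to the fingertips, in m); z points along the fingers, y is the line along which they close (so a half turn about z gives the same grasp; the last joint's range is limited). The gripper opens to 85 mm and grips with 20 to 120 N. Pads are 22 mm wide; open, the fingers measure 114 mm over their backs; the gripper's body (76 mm by 85 mm) begins 54 mm behind the grasp point. The pads swing forward as they close: fully open they stand 13 mm farther back than shut.
Start: joints at [1.087, 0.307, 1.506, -0, 1.328, -0.073], TCP at [0.229, 0.527, 0.25] pointing down, gripper open.
Joint ranges: [-3.12, 3.12], [-1.05, 2.28], [0.14, 2.33], [-1.42, 4.57], [0.1, 2.73], [-2.68, 2.68]. Speed limits (rad/s): [2.57, 2.57, 3.14, 3.14, 3.14, 3.14].

### API

Orientations are given as a rotation vector (axis times angle).
In Python, from rig import * gives the robot as it stands. The module is installed in compiled form; this text tells all that it offers.
- The arm moves only by the shell command python3 -m inch 'ROWS' [FORCE]. ROWS is JSON, a list of rows, each a list of 7 numbers: the turn, a rotation vector about the tool's x, y, z in units of 5 degrees (1.0 is 5 degrees), then the shift along the tool's x, y, z in units of 40 mm (1.0 is 40 mm), then the finger opening in mm, from 0 to 85.4. A call has 1 to 20 rows; each row is the pose to reach, as a shift and turn from the pose commanded when the call began, along the tool's axes at that moment; what a row does not reach only later rows make up. A row lasts 1/8 s, in which the tool goes at most 62.5 mm and 10.7 degrees, less where a joint would pass 70% of its speed; a pose out of reach is approached as far as the arm can. A call with a gripper value outside its range is refused whole. The fingers move at their own pace and stop on an object; FORCE is the grip in N (left out, the last holds). Time passes only in rows, so rows that repeat a pose let the fingers close. It gives the time, the measured TCP pose, the force, the opening and the grip force at its end, in the units of the state.
- sense(): the state, without advancing time (a new reading comes with each control period).
- read_camera(name): name is "scene" or "top" or "wrist"; returns (picture, depth): 480x640x3 uint8, blue, green, red; 480x640 float32, m along the optical axis (not along the pixel's ray), 0 where there is no reading.
- camera_model(name): a dict with "vertical_fov" (degrees; the focal length in pixels is half the picture's height over the tangent of half this angle, whatever the lens; pixels are square), "cx", "cy" (the principal point, pixels), "pose" (4x4, takes a point from camera to world coordinates). Camera axes: x right, y up, looking along -z (the intrinsics and any distortion apply to the point x, -y, -z); pixel columns grow to the right and rows downward; lengths in m; the calibration is good to about 2 mm. A picture is of the moment at which its call begins: read the wrist's pose just before it. camera_model takes no time and is no camera call; for the wrist camera it gives the pose at the moment of the call.
- hand_in(): hands the job in; it is judged then, once.
The state is a dict: "t": time; "joint_pos": joint angles; "joint_vel": joint speeds; "effort": joint torques, N m; "position": TCP position; "eef_rot": TCP orientation; "contact_force": force on the tool from outside, world axes, zero at the start; "moment": the same for the moment, N m; "grip_width": opening from 0.0 (shut) to 1.0 (fully open); "grasp_force": force on a finger pad.
Only numpy, scipy, OpenCV 4.12 (cv2) and the standard library are available. Lean on these libraries where they do the work, as an engineer would, in place of code of your own. Each camera call takes 0.05 s, during which the arm holds its last target. There are 200 camera calls.

## Working session

There is one attempt and no reset: what is moved stays moved. The work goes in short steps, Python scripts to look and compute and a shell command to move; the robot and the scene stay as the last step left them, time stands still between calls to the robot, and variables do not carry over. Pictures are saved under pics/ and viewed, at most 10 in all, crops included, and the job is handed in when it is done.

```bash
mkdir -p pics
cat > h.py <<'E'
import numpy as np, cv2
from rig import *
from scipy.spatial.transform import Rotation as R
def grab(n):
    m=camera_model(n); p,d=read_camera(n); return p,d,m
def cloud(d,m):
    f=240/np.tan(np.radians(m['vertical_fov'])/2)
    v,u=np.mgrid[0:480,0:640]
    c=np.stack([(u-m['cx'])/f*d,-(v-m['cy'])/f*d,-d],-1)
    P=np.asarray(m['pose']); return c@P[:3,:3].T+P[:3,3]
E
python3 - <<'E'
from h import *
s=sense();print(s['t'],s['position'],s['eef_rot'])
for n in('top','scene'):
    p,d,m=grab(n);cv2.imwrite(f'pics/{n}0.png',p);np.savez(f'{n}0.npz',p=p,w=cloud(d,m),d=d)
    print(m,(d>0).mean())
E
```

```text
0.0 [0.22880795 0.52678015 0.24938854] [-0.63902053 -3.0753599   0.00313381]
{'vertical_fov': 42.196171073113966, 'cx': 319.28709410635975, 'cy': 242.2435811325869, 'pose': array([[-0.0233712 ,  0.99848857, -0.04974289,  0.55284113],
       [-0.99969229, -0.02292766,  0.00946877,  0.03076791],
       [ 0.00831397,  0.04994888,  0.99871717,  1.31158261],
       [ 0.        ,  0.        ,  0.        ,  1.        ]])} 0.996123046875
{'vertical_fov': 46.77832555276381, 'cx': 312.10924047049303, 'cy': 244.23102840930528, 'pose': array([[ 0.83048223, -0.29847776,  0.47032998,  1.15954134],
       [ 0.5570283 ,  0.43841709, -0.70534384, -0.74978423],
       [ 0.00432875,  0.84776263,  0.53035817,  0.69355888],
       [ 0.        ,  0.        ,  0.        ,  1.        ]])} 0.991611328125
```

View pics/top0.png

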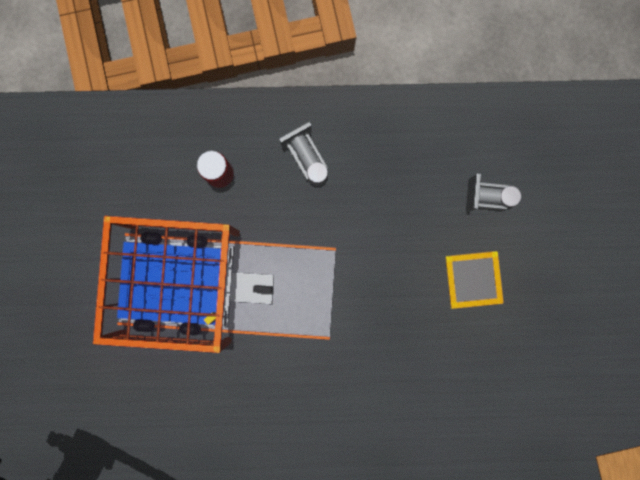

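View pics/scene0.png

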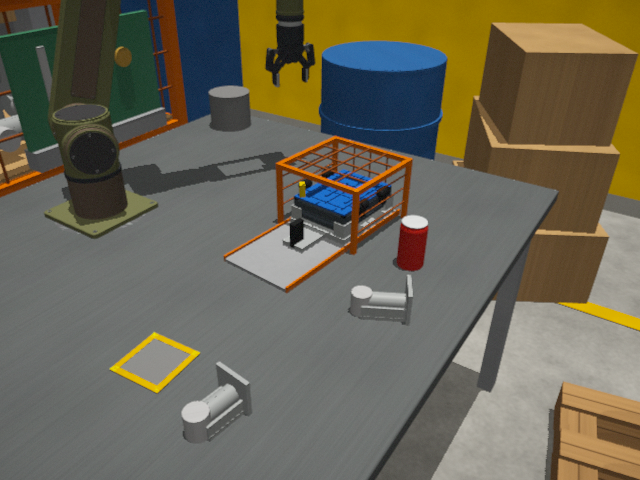

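The top view shows the cage at about (163,284) with the bed running right to x≈333. The black grip is at (263,290), the lug at (210,320) and the square at (475,280). The scene view confirms this, with the castings and can off to the +x side.

```bash
cat >> h.py <<'E'
def plane(us,m,z):
    f=240/np.tan(np.radians(m['vertical_fov'])/2); us=np.atleast_2d(us).astype(float)
    r=np.stack([(us[:,0]-m['cx'])/f,-(us[:,1]-m['cy'])/f,-np.ones(len(us))],-1)
    P=np.asarray(m['pose']); r=r@P[:3,:3].T
    return P[:3,3]+r*((z-P[2,3])/r[:,2])[:,None]
E
python3 - <<'E'
from h import *
m=camera_model('top');z=np.load('top0.npz');p,w=z['p'],z['w'];hsv=cv2.cvtColor(p,cv2.COLOR_BGR2HSV)
print('bench z',np.median(w[380:430,300:500,2]))
# square
yl=cv2.inRange(hsv,(18,120,120),(35,255,255)); 
q=yl.copy();q[:,:430]=0;q[:235]=0;q[330:]=0
c=max(cv2.findContours(q,0,2)[0],key=cv2.contourArea);P=plane(c[:,0],m,.003)
r=cv2.minAreaRect((P[:,:2]*1000).astype(np.float32));print('square',r)
# lug
q=yl.copy();q[:,:190]=0;q[:,240:]=0;q[:300]=0;q[345:]=0
v,u=np.nonzero(q);print('lug px',u.mean(),v.mean(),len(u),plane([u.mean(),v.mean()],m,.116),w[v,u].max(0))
# grip
dk=(p.max(2)<60);q=np.zeros((480,640),bool);q[275:305,240:290]=dk[275:305,240:290]
v,u=np.nonzero(q);g=w[v,u];print('grip n',len(g),'z',np.percentile(g[:,2],[5,50,95]))
t=g[g[:,2]>.064];print('top pts',len(t),t.mean(0),t.min(0),t.max(0))
# cage yaw & roof corners: orange
og=cv2.inRange(hsv,(5,150,120),(14,255,255));og[:200]=0;og[:,:80]=0;og[:,350:]=0;og[370:]=0
v,u=np.nonzero(og);a=w[v,u]
rf=a[(a[:,2]>.14)&(a[:,2]<.18)];print('roof',len(rf),cv2.minAreaRect((rf[:,:2]*1000).astype(np.float32)))
bd=np.stack([u,v],1)[(a[:,2]<.04)&(u>240)];B=plane(bd,m,.015)
print('bed',cv2.minAreaRect((B[:,:2]*1000).astype(np.float32)))
for s in (v[(u>240)&(a[:,2]<.04)]<290,v[(u>240)&(a[:,2]<.04)]>290):
    l=cv2.fitLine(B[s][:,:2].astype(np.float32),2,0,.01,.01).ravel();print(np.degrees(np.arctan2(l[1],l[0])),l[2:])
E
```

```text
bench z 0.0009201824637039557
square ((532.2012939453125, -305.4583740234375), (112.30835723876953, 112.33277130126953), 4.370494365692139)
lug px 209.61290322580646 319.0 62 [[0.47045596 0.23228477 0.116     ]] [0.47915781 0.24124871 0.16439079]
grip n 11 z [0.05833431 0.07314944 0.07446006]
top pts 10 [0.5238594  0.11799817 0.07324664] [0.51987518 0.11693593 0.07155074] [0.52785611 0.11909538 0.07482057]
roof 3190 ((540.2189331054688, 312.4822082519531), (233.17242431640625, 236.18734741210938), 84.74280548095703)
bed ((519.9473876953125, 93.37298583984375), (194.46841430664062, 189.8363494873047), 84.73847961425781)
84.65673 [0.6123274  0.08366257]
84.736336 [0.42690742 0.09459934]
```

Run:
```python
from h import *
z=np.load('top0.npz');w=z['w'];m=camera_model('top')
yaw=np.radians(-5.3);X=np.array([np.cos(yaw),np.sin(yaw)]);Y=np.array([-X[1],X[0]]);O=np.array([.5402,.3125])
r=w[270:310,236:300].reshape(-1,3);g=r[(r[:,2]>.062)&(r[:,2]<.085)]
c=np.stack([(g[:,:2]-O)@X,(g[:,:2]-O)@Y],1);print(len(g),c.min(0),c.max(0),c.mean(0))
# blackness extent in px by intensity
p=z['p'][278:302,244:282].max(2);v,u=np.nonzero(p<90);P=plane(np.stack([u+244,v+278],1),m,.074)[:,:2]-O
c=np.stack([P@X,P@Y],1);print(len(c),c.min(0),c.max(0),c.mean(0))
mid=(c.min(0)+c.max(0))/2
gp=O+Y*c[:,1].mean()+X*0; print('grip on axis',gp)
lug=np.array([.4705,.2323])-O;print('lug in cage',lug@X,lug@Y)
s=sense();T=R.from_rotvec(s['eef_rot']);print(T.as_matrix().round(3))
print('angle toolx',np.degrees(np.arctan2(*T.as_matrix()[[1,0],0])),'tooly',np.degrees(np.arctan2(*T.as_matrix()[[1,0],1])))
```

```text
130 [-0.00696855 -0.19645102] [ 0.00683721 -0.16012504] [-4.10164411e-05 -1.78834502e-01]
128 [-0.0070587  -0.19877331] [ 0.00688717 -0.16231605] [ 1.12158564e-04 -1.80941370e-01]
grip on axis [0.52348634 0.13233221]
lug in cage -0.061993890350251164 -0.08629535073942882
[[-0.917  0.398 -0.001]
 [ 0.398  0.917 -0.002]
 [ 0.    -0.002 -1.   ]]
angle toolx 156.52109014955766 tooly 66.52110537318045
```

```bash
cat >> h.py <<'E'
yaw=np.radians(-5.3);CX=np.array([np.cos(yaw),np.sin(yaw)]);CY=np.array([-CX[1],CX[0]]);CO=np.array([.5402,.3125])
def cage(x,y): return CO+CX*x+CY*y
def go(pos,ydeg=None,Rt=None):
    "units from present pose to pos, tool down with tool-y at ydeg"
    s=sense();T=R.from_rotvec(s['eef_rot'])
    if Rt is None:
        a=np.radians(ydeg);y=np.array([np.cos(a),np.sin(a),0]);zz=np.array([0,0,-1.]);Rt=R.from_matrix(np.stack([np.cross(y,zz),y,zz],1))
    print('turn',((T.inv()*Rt).as_rotvec(degrees=True)/5).round(3),'shift',(T.inv().apply(np.array(pos)-s['position'])/.04).round(3))
E
python3 -c "
from h import *
g=cage(0,-.185);print(g)
go([*g,.16],-5.3);go([*g,.056],-5.3)"
```

```text
[0.52311144 0.12829093]
turn [-1.9000e-02  1.2000e-02  1.4364e+01] shift [-10.718  -6.204   2.247]
turn [-1.9000e-02  1.2000e-02  1.4364e+01] shift [-10.719  -6.199   4.847]
```

```bash
python3 -m inch '[[0,0,14.36,-10.72,-6.21,0,45],[0,0,14.36,-10.72,-6.21,0,45],[0,0,14.36,-10.72,-6.21,0,45],[0,0,14.36,-10.72,-6.21,0,45],[0,0,14.36,-10.72,-6.21,0,45],[0,0,14.36,-10.72,-6.21,0,45],[0,0,14.36,-10.72,-6.21,0,45],[0,0,14.36,-10.72,-6.21,0,45],[0,0,14.36,-10.72,-6.21,0,45],[0,0,14.36,-10.72,-6.21,0,45],[0,0,14.36,-10.72,-6.21,0,45],[0,0,14.36,-10.72,-6.21,0,45],[0,0,14.36,-10.72,-6.21,0,45]]' 60 && python3 -c "
from h import *
g=cage(0,-.185);go([*g,.056],-5.3)"
```

```text
t: 1.72
position: [0.523, 0.1296, 0.2505]
eef_rot: [2.32, 2.119, 0.0]
contact_force: [-0.0, 0.0, 0.3]
grip_width: 0.53
grasp_force: 0.0
turn [ 0.002 -0.001  0.024] shift [-0.034  0.006  4.861]
```

```bash
python3 -m inch '[[0,0,0,-0.03,0,1,45],[0,0,0,-0.03,0,2,45],[0,0,0,-0.03,0,3,45],[0,0,0,-0.03,0,4,45],[0,0,0,-0.03,0,4.5,45],[0,0,0,-0.03,0,4.85,45],[0,0,0,-0.03,0,4.85,45],[0,0,0,-0.03,0,4.85,0],[0,0,0,-0.03,0,4.85,0],[0,0,0,-0.03,0,4.85,0],[0,0,0,-0.03,0,4.85,0],[0,0,0,-0.03,0,4.85,0],[0,0,0,-0.03,0,4.85,0]]' 60 && python3 -c "
from h import *
g=cage(0,-.185-.21);print(g);go([*g,.056],-5.3);print(sense()['eef_rot'],sense()['contact_force'])"
```

```text
t: 3.35
position: [0.5237, 0.1278, 0.0575]
eef_rot: [2.321, 2.116, 0.002]
contact_force: [-1.7, 0.8, 6.9]
grip_width: 0.157
grasp_force: 60.6
[ 0.50371362 -0.08081126]
turn [ 0.016 -0.008  0.002] shift [-5.238 -0.016  0.034]
[2.32116440e+00 2.11618024e+00 2.26484823e-03] [-1.73542931  0.81899048  6.92902871]
```

```bash
python3 -m inch '[[0,0,0,-0.1,0,0,0],[0,0,0,-0.3,0,0,0],[0,0,0,-0.6,0,0,0],[0,0,0,-1,0,0,0],[0,0,0,-1.4,0,0,0],[0,0,0,-1.8,0,0,0],[0,0,0,-2.2,0,0,0],[0,0,0,-2.6,0,0,0],[0,0,0,-3,0,0,0],[0,0,0,-3.4,0,0,0],[0,0,0,-3.8,0,0,0],[0,0,0,-4.2,0,0,0],[0,0,0,-4.5,0,0,0],[0,0,0,-4.75,0,0,0],[0,0,0,-4.95,0,0,0],[0,0,0,-5.1,0,0,0],[0,0,0,-5.2,0,0,0],[0,0,0,-5.24,0,0,0],[0,0,0,-5.24,0,0,0],[0,0,0,-5.24,0,0,0]]' 60
python3 - <<'E'
from h import *
p,d,m=grab('top');cv2.imwrite('pics/top1.png',p);w=cloud(d,m)
p2,_,_=grab('scene');cv2.imwrite('pics/scene1.png',p2)
hsv=cv2.cvtColor(p,cv2.COLOR_BGR2HSV)
yl=cv2.inRange(hsv,(18,120,120),(35,255,255));yl[:,:230]=0;yl[:,430:]=0;yl[:200]=0
c=max(cv2.findContours(yl,0,2)[0],key=cv2.contourArea);P=plane(c[:,0],m,.116);r=cv2.minAreaRect((P[:,:2]*1000).astype(np.float32))
l=np.array(r[0])/1000;print('lug',r,(l-CO)@CX,(l-CO)@CY)
bl=cv2.inRange(hsv,(100,120,60),(130,255,255));bl[:,:150]=0;bl[:,430:]=0;bl[:150]=0
c=max(cv2.findContours(bl,0,2)[0],key=cv2.contourArea);P=plane(c[:,0],m,.084);print('tray',cv2.minAreaRect((P[:,:2]*1000).astype(np.float32)))
E
```

```text
t: 5.85
position: [0.5041, -0.0813, 0.0575]
eef_rot: [2.321, 2.116, 0.001]
contact_force: [-1.9, 1.1, 7.2]
grip_width: 0.16
grasp_force: 60.9
lug ((453.09368896484375, 23.699234008789062), (12.140067100524902, 20.206789016723633), 43.47321701049805) -0.06005720885582817 -0.29561211667269494
tray ((521.435302734375, 102.91217041015625), (198.6624755859375, 155.4378662109375), 84.20799255371094)
```

View pics/scene1.png

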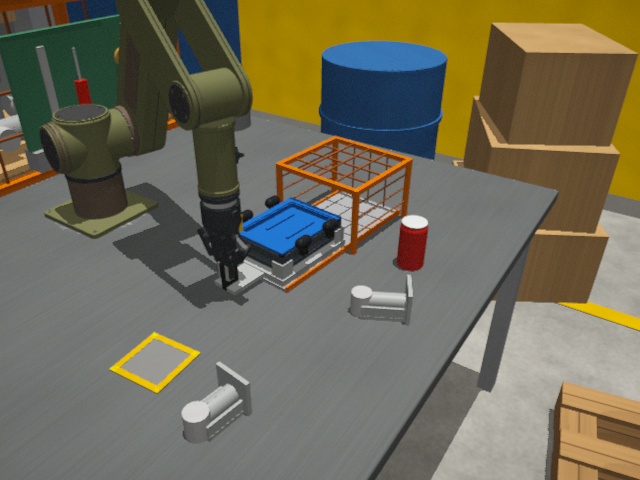

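View pics/top1.png

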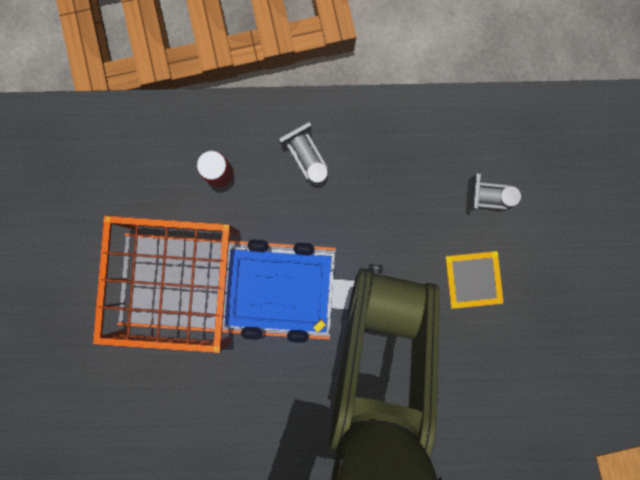

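The slide is out and the tray sits on the stack. The lug, at top-view pixel (320,327), measures within 2 mm of where it should be. Next I release the grip, rise and line up over the lug.

```bash
python3 -m inch '[[0,0,0,0,0,0,40],[0,0,0,0,0,0,40],[0,0,0,0,0,0,40],[0,0,0,0,0,-1,40],[0,0,0,0,0,-2,40],[0,0,0,0,0,-3,40],[0,0,0,0,0,-3.5,40],[0,0,0,0,0,-3.5,40]]' 60 && python3 -c "
from h import *
l=(cage(-.061,-.296)+[.4531,.0237])/2;print(l);go([*l,.19],39.7);go([*l,.107],39.7)"
```

```text
t: 6.95
position: [0.5053, -0.0815, 0.1979]
eef_rot: [2.319, 2.114, 0.004]
contact_force: [-0.1, 0.4, -0.4]
grip_width: 0.463
grasp_force: 0.0
[0.45260955 0.02355005]
turn [ 0.042  0.026 -8.995] shift [ 2.494 -1.554  0.188]
turn [ 0.042  0.026 -8.995] shift [ 2.496 -1.563  2.263]
```

```bash
python3 -m inch '[[0,0,-2,0.6,-0.4,0,40],[0,0,-4,1.2,-0.8,0,40],[0,0,-6,1.8,-1.2,0,40],[0,0,-8,2.4,-1.5,0,40],[0.03,0,-9,2.5,-1.56,0,40],[0.03,0,-9,2.5,-1.56,0,40],[0.03,0,-9,2.5,-1.56,0.2,40],[0.03,0,-9,2.5,-1.56,0.2,40]]' 60
python3 - <<'E'
from h import *
p,d,m=grab('wrist');cv2.imwrite('pics/wrist1.png',p)
hsv=cv2.cvtColor(p,cv2.COLOR_BGR2HSV);yl=cv2.inRange(hsv,(18,120,100),(35,255,255))
w=cloud(d,m);v,u=np.nonzero(yl);q=w[v,u];t=q[(q[:,2]>.108)&(q[:,2]<.125)];print(len(t),t.mean(0) if len(t) else 0)
if len(t): print(cv2.minAreaRect((t[:,:2]*1000).astype(np.float32)))
l=[.4526,.0236];go([*l,.107],39.7);print(sense()['position'])
E
```

```text
t: 7.95
position: [0.4505, 0.0238, 0.1871]
eef_rot: [-1.335, -2.839, 0.004]
contact_force: [0.0, -0.0, 0.6]
grip_width: 0.462
grasp_force: 0.0
1115 [0.45080733 0.0231266  0.11645262]
((451.5539245605469, 22.62175750732422), (12.772451400756836, 21.028547286987305), 39.132347106933594)
turn [-0.042 -0.024 -0.011] shift [-0.037  0.04   2.012]
[0.45075371 0.02375691 0.18750105]
```

View pics/wrist1.png

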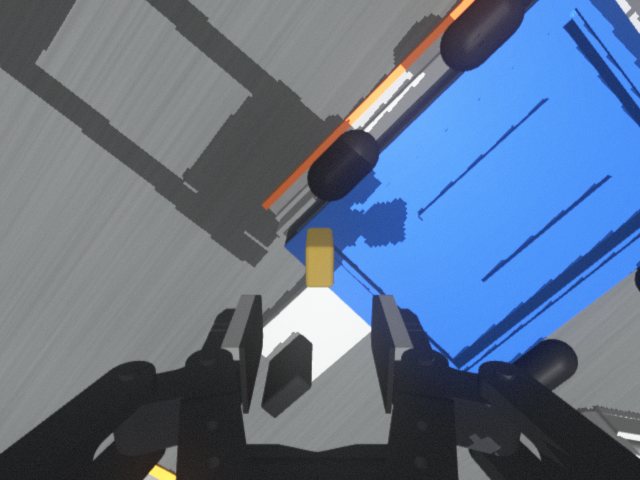

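```bash
python3 -m inch '[[0,0,0,-0.03,0.01,0.6,40],[0,0,0,-0.03,0.01,1.2,40],[0,0,0,-0.03,0.01,1.6,40],[0,0,0,-0.03,0.01,1.85,40],[0,0,0,-0.03,0.01,2,40],[0,0,0,-0.03,0.01,2,40],[0,0,0,-0.03,0.01,2,30],[0,0,0,-0.03,0.01,2,22],[0,0,0,-0.03,0.01,2,17],[0,0,0,-0.03,0.01,2,0],[0,0,0,-0.03,0.01,2,0],[0,0,0,-0.03,0.01,2,0],[0,0,0,-0.03,0.01,2,0],[0,0,0,-0.03,0.01,2,0]]' 60
python3 - <<'E'
from h import *
s=sense();T=R.from_rotvec(s['eef_rot']);p0=s['position'];print(T.as_matrix().round(3),s['moment'])
# rotate about axis through far corner, parallel to tool x (cage (1,-1))
n=T.as_matrix()[:,0];far=np.array([*cage(.0705,-.21+.0955),.08]);lugp=np.array([*cage(-.0705,-.21-.0955),.08])
for a in range(-12,13,2):
    Q=R.from_rotvec(np.radians(a)*n);p=far+Q.apply(p0-far)
    print(a,((T.inv()*(Q*T)).as_rotvec(degrees=True)/5).round(2),(T.inv().apply(p-p0)/.04).round(3),(far+Q.apply(lugp-far))[2].round(4))
E
```

```text
t: 9.75
position: [0.4522, 0.0234, 0.1087]
eef_rot: [-1.334, -2.843, 0.002]
contact_force: [-1.1, -0.3, 5.1]
grip_width: 0.148
grasp_force: 58.8
[[-0.639  0.769 -0.002]
 [ 0.769  0.639 -0.001]
 [ 0.001 -0.002 -1.   ]] [ 0.0907214   0.0370497  -0.05927249]
-12 [-2.4  0.  -0. ] [-0.    -0.026  1.166] 0.0312
-10 [-2.  0.  0.] [ 0.    -0.039  0.972] 0.0392
-8 [-1.6  0.  -0. ] [ 0.    -0.045  0.777] 0.0473
-6 [-1.2  0.   0. ] [-0.    -0.044  0.582] 0.0555
-4 [-0.8  0.   0. ] [-0.    -0.036  0.388] 0.0636
-2 [-0.4 -0.  -0. ] [-0.    -0.021  0.194] 0.0718
0 [0. 0. 0.] [-0. -0.  0.] 0.08
2 [0.4 0.  0. ] [-0.     0.028 -0.193] 0.0882
4 [ 0.8 -0.  -0. ] [-0.     0.063 -0.384] 0.0964
6 [ 1.2 -0.  -0. ] [-0.     0.104 -0.574] 0.1045
8 [ 1.6 -0.   0. ] [ 0.     0.152 -0.763] 0.1127
10 [2. 0. 0.] [ 0.     0.207 -0.95 ] 0.1208
12 [ 2.4 -0.  -0. ] [ 0.     0.268 -1.135] 0.1288
```

```bash
python3 -m inch '[[0,0,0,0,0,0,0],[0.1,0,0,0,0.007,-0.05,0],[0.2,0,0,0,0.014,-0.097,0],[0.3,0,0,0,0.021,-0.145,0],[0.4,0,0,0,0.028,-0.193,0],[0.5,0,0,0,0.036,-0.241,0],[0.6,0,0,0,0.045,-0.289,0],[0.7,0,0,0,0.054,-0.337,0],[0.8,0,0,0,0.063,-0.384,0],[0.9,0,0,0,0.073,-0.43,0],[1,0,0,0,0.083,-0.479,0],[1.1,0,0,0,0.093,-0.527,0],[1.2,0,0,0,0.104,-0.574,0],[1.2,0,0,0,0.104,-0.574,0],[1.2,0,0,0,0.104,-0.574,0]]' 80
python3 - <<'E'
from h import *
for n in('scene','top'):
    p,d,m=grab(n);cv2.imwrite(f'pics/{n}2.png',p if n=='top' else cv2.resize(p[160:300,170:370],(800,560)))
w=cloud(d,m);hsv=cv2.cvtColor(p,cv2.COLOR_BGR2HSV);bl=cv2.inRange(hsv,(100,120,40),(130,255,255))
v,u=np.nonzero(bl);q=w[v,u];q=q[(q[:,2]>.05)&(q[:,2]<.16)];c=np.c_[(q[:,:2]-CO)@CX,(q[:,:2]-CO)@CY+.21,q[:,2]]
c=c[(abs(c[:,0])<.05)&(abs(c[:,1])<.07)]
k=np.linalg.lstsq(np.c_[c[:,:2],np.ones(len(c))],c[:,2],rcond=None)[0];print(len(c),'slopes',k,'lug corner rise',k@[-.0705,-.0955,1],'far',k@[.0705,.0955,1])
print(np.degrees(np.arccos(-R.from_rotvec(sense()['eef_rot']).as_matrix()[2,2])))
E
```

```text
t: 11.62
position: [0.4551, 0.0261, 0.1314]
eef_rot: [-1.313, -2.799, 0.149]
contact_force: [-2.7, 0.1, 1.6]
grip_width: 0.148
grasp_force: 79.3
2376 slopes [-0.07100888 -0.0664662   0.08416781] lug corner rise 0.09552145616134766 far 0.07281415869745633
6.137446984125552
```

View pics/scene2.png

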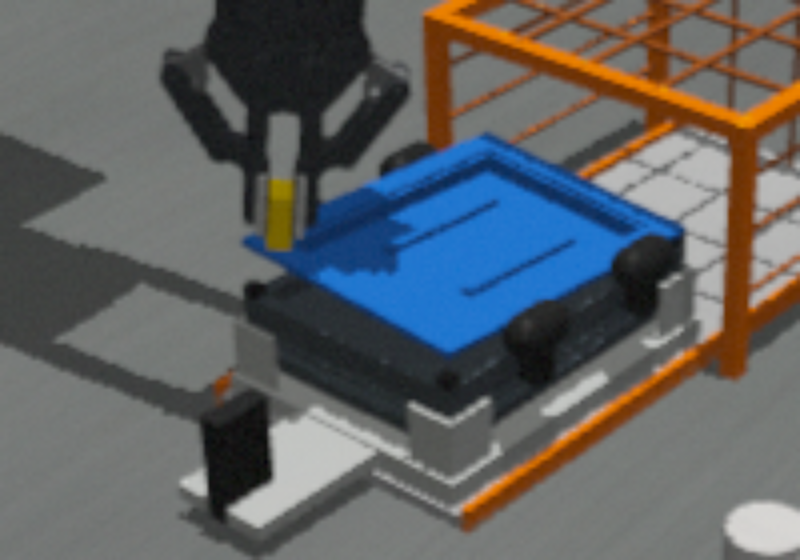

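The lug corner is up about 23 mm with the far corner still down, and the grey stack is seated. I continue to about 10°, then lift.

```bash
python3 -m inch '[[0.1,0,0,0,0.01,-0.05,0],[0.2,0,0,0,0.021,-0.095,0],[0.3,0,0,0,0.03,-0.142,0],[0.4,0,0,0,0.04,-0.19,0],[0.5,0,0,0,0.048,-0.237,0],[0.6,0,0,0,0.055,-0.285,0],[0.7,0,0,0,0.065,-0.33,0],[0.8,0,0,0,0.075,-0.376,0],[0.8,0,0,0,0.075,-0.376,0],[0.8,0,0,0,0.085,-0.47,0],[0.8,0,0,0,0.095,-0.57,0],[0.8,0,0,0,0.11,-0.67,0],[0.8,0,0,0,0.12,-0.77,0],[0.8,0,0,0,0.135,-0.87,0],[0.8,0,0,0,0.15,-0.97,0],[0.8,0,0,0,0.165,-1.07,0],[0.8,0,0,0,0.165,-1.07,0]]' 80
python3 - <<'E'
from h import *
for n in('scene','top'):
    p,d,m=grab(n);cv2.imwrite(f'pics/{n}3.png',p if n=='top' else cv2.resize(p[140:300,170:370],(750,600)))
w=cloud(d,m);hsv=cv2.cvtColor(p,cv2.COLOR_BGR2HSV);bl=cv2.inRange(hsv,(100,120,40),(130,255,255))
v,u=np.nonzero(bl);q=w[v,u];q=q[(q[:,2]>.05)&(q[:,2]<.25)];c=np.c_[(q[:,:2]-CO)@CX,(q[:,:2]-CO)@CY+.21,q[:,2]]
c=c[(abs(c[:,0])<.05)&(abs(c[:,1])<.07)]
k=np.linalg.lstsq(np.c_[c[:,:2],np.ones(len(c))],c[:,2],rcond=None)[0];print(len(c),'slopes',k,'lug corner',k@[-.0705,-.0955,1],'far',k@[.0705,.0955,1])
E
```

```text
t: 13.85
position: [0.4643, 0.0332, 0.1735]
eef_rot: [-1.299, -2.767, 0.244]
contact_force: [1.1, -0.3, -1.4]
grip_width: 0.148
grasp_force: 78.9
696 slopes [-0.20016497 -0.13171875  0.12334247] lug corner 0.15003324488862754 far 0.09665170357610041
```

View pics/scene3.png

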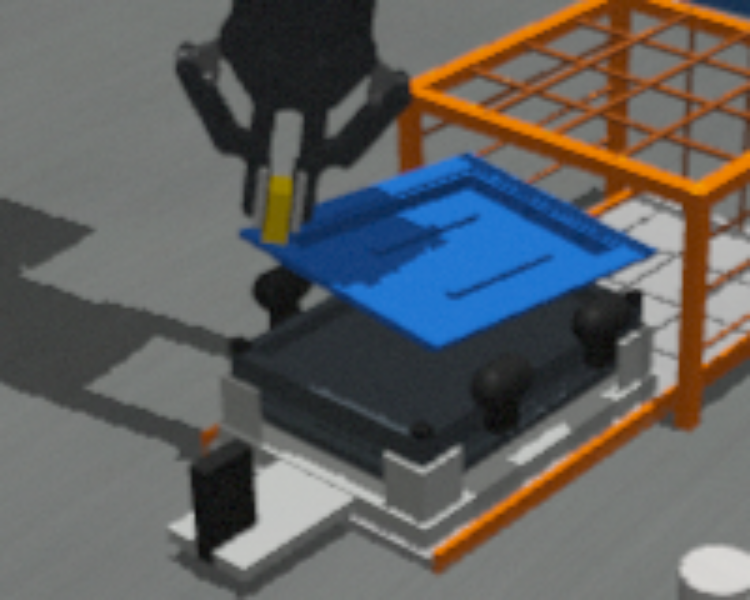

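The tray is off and the grey stack is still seated. The tray's +y edge is near the cage mouth, so I first move -y while levelling, then rise.

Run:
```python
from h import *
s=sense();print(s['joint_pos'].round(2) if hasattr(s['joint_pos'],'round') else s['joint_pos'])
p=np.array(s['position'])
go(p+[*(-CY*.06),.02],Rt=R.from_rotvec(s['eef_rot']))
go(p+[*(-CY*.12),.07],39.7)
sq=np.array([.5322,-.3055]);l=sq-CX*.061-CY*.086;print(l)
```

```text
[ 0.06  0.31  1.74 -0.11  1.24 -0.59]
turn [0. 0. 0.] shift [-1.06  -1.133 -0.307]
turn [-2.026 -0.011  0.005] shift [-2.119 -2.397 -1.351]
[ 0.46351692 -0.38549772]
```

```bash
python3 -m inch '[[0,0,0,-0.1,-0.11,-0.03,0],[0,0,0,-0.3,-0.33,-0.09,0],[0,0,0,-0.55,-0.6,-0.17,0],[0,0,0,-0.8,-0.87,-0.24,0],[0,0,0,-1.06,-1.13,-0.31,0],[-0.25,0,0,-1.2,-1.3,-0.45,0],[-0.5,0,0,-1.33,-1.46,-0.58,0],[-0.75,0,0,-1.46,-1.62,-0.71,0],[-1,0,0,-1.59,-1.77,-0.84,0],[-1.25,0,0,-1.72,-1.92,-0.97,0],[-1.5,0,0,-1.85,-2.08,-1.1,0],[-1.75,0,0,-1.98,-2.23,-1.22,0],[-2,0,0,-2.1,-2.38,-1.33,0],[-2.03,0,0,-2.12,-2.4,-1.35,0],[-2.03,0,0,-2.12,-2.4,-1.35,0]]' 80 && python3 -c "
from h import *
go([.4635,-.3855,.24],39.7);print(sense()['joint_pos'])"
```

```text
t: 15.82
position: [0.4526, -0.0866, 0.2431]
eef_rot: [-1.335, -2.843, -0.001]
contact_force: [-0.2, -0.1, -1.8]
grip_width: 0.145
grasp_force: 78.9
turn [ 0.005 -0.013 -0.003] shift [-5.925 -4.563  0.068]
[-2.81422851e-01  1.53343081e-01  1.74061405e+00  1.03686932e-03
  1.24833133e+00 -9.74364725e-01]
```

```bash
python3 -m inch '[[0,0,0,-0.15,-0.11,0,0],[0,0,0,-0.45,-0.35,0,0],[0,0,0,-0.9,-0.7,0,0],[0,0,0,-1.4,-1.08,0,0],[0,0,0,-1.9,-1.46,0,0],[0,0,0,-2.4,-1.85,0,0],[0,0,0,-2.9,-2.23,0,0],[0,0,0,-3.4,-2.62,0,0],[0,0,0,-3.9,-3,0,0],[0,0,0,-4.4,-3.39,0,0],[0,0,0,-4.9,-3.77,0,0],[0,0,0,-5.3,-4.08,0,0],[0,0,0,-5.6,-4.31,0,0],[0,0,0,-5.8,-4.47,0,0],[0,0,0,-5.92,-4.56,0,0],[0,0,0,-5.92,-4.56,0,0],[0,0,0,-5.92,-4.56,0,0],[0,0,0,-5.92,-4.56,0,0],[0,0,0,-5.92,-4.56,0,0],[0,0,0,-5.92,-4.56,0,0]]' 80
python3 - <<'E'
from h import *
p,d,m=grab('scene');cv2.imwrite('pics/scene4.png',p)
w=cloud(d,m);hsv=cv2.cvtColor(p,cv2.COLOR_BGR2HSV);bl=cv2.inRange(hsv,(100,120,40),(130,255,255))
bl[:200]=0;v,u=np.nonzero(bl);q=w[v,u];q=q[(q[:,2]>.1)&(q[:,2]<.4)&(q[:,1]<-.1)]
c,_,_=np.linalg.svd(np.cov((q-q.mean(0)).T));n=c[:,2];print(len(q),'extent',q.min(0),q.max(0),'tilt',np.degrees(np.arccos(abs(n[2]))))
E
```

```text
t: 18.32
position: [0.4638, -0.385, 0.2429]
eef_rot: [-1.334, -2.844, -0.001]
contact_force: [-0.7, 0.3, -2.1]
grip_width: 0.145
grasp_force: 78.8
7085 extent [ 0.45082821 -0.41099174  0.20121569] [ 0.61835794 -0.19740427  0.23546466] tilt 1.1826907136306923
```

View pics/scene4.png

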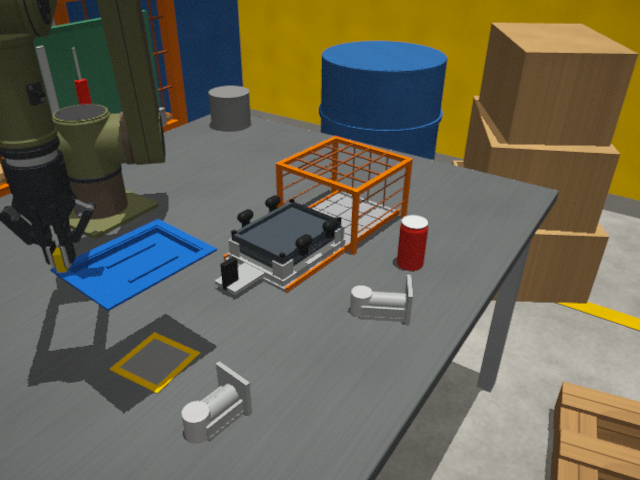

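The tray is held level about 0.21 m up, centred at about (0.535, -0.304), 3 mm from the square's centre. The stack is seated on the pulled-out slide, and the castings and can look undisturbed.

```bash
python3 -c "
from rig import *
print(hand_in())"
```

```text
the job is handed in; nothing more can be done
None
```

I handed the job in at about 18 s with the blue tray held level about 21 cm up over the hand-over square and the grey trays seated on the drawn-out slide; `hand_in()` returned no verdict.

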